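# Open the toggle clamp and move the freed jig block to the tool tray

## Robot

A 6-joint arm with a two-finger parallel gripper is mounted at the origin on a cart in front of the work surface, level with it; the furniture and walls round the work are solid. World frame = base frame: x ahead of the robot, y to its left, z up, the work surface at z = 0. Lengths are in m, angles in rad, forces in N, time in s.
With the tool pointing down it reaches from about 0.275 to 0.875 m from the base axis. Payload 12.5 kg.
Tool frame: the origin (TCP) lies at the very end of the fingers, on their centre line; the grasp point (between the pads) lies 19 mm behind it; z points along the fingers, y is the line along which they close (so a half turn about z gives the same grasp; the last joint's range is limited). The gripper opens to 85 mm and grips with 20 to 120 N. Pads are 22 mm wide; open, the fingers measure 114 mm over their backs; the gripper's body (76 mm by 85 mm) begins 54 mm behind the grasp point. The pads swing forward as they close: fully open they stand 13 mm farther back than shut.
Start: joints at [-1.363, 0.351, 1.652, -0, 1.139, -0.085], TCP at [0.159, -0.527, 0.231] pointing down, gripper open.
Joint ranges: [-2.75, 2.75], [-0.79, 2.1], [0.01, 2.65], [-1.57, 4.71], [0.07, 3.14], [-2.87, 2.87]. Speed limits (rad/s): [2.22, 2.22, 2.79, 3.14, 3.14, 3.14].

## Interface

Orientations are given as a 3x3 rotation matrix whose columns are the frame's x, y, z axes.
In Python, from bench import manip gives the robot as it stands. Calls block until the motion is done:
- manip.move_ptp(position, orientation): joint-space move of the TCP to a pose.
- manip.move_l(position, attitude=None, max_speed=0.15): straight line of the TCP; attitude=None keeps the orientation; max_speed is the mean speed in m/s.
- manip.move_j(angles): joint-space move.
- manip.set_gripper(opening, effort=None): opening from 0.0 (shut) to 1.0 (fully open); effort is the grip in N (None keeps the last); returns when the fingers have stopped.
- manip.dwell(seconds).
- manip.inverse_kinematics(position, orientation): joint angles nearest the present ones, or None.
- manip.grab_frame(name): name is "side" or "top"; returns (picture, depth): 384x512x3 uint8, red, green, blue; 384x512 float32, m along the optical axis (not along the pixel's ray), 0 where there is no reading.
- manip.get_calibration(name): a dict with "camera_matrix" (3x3 intrinsics, pixels), "R" (3x3) and "t" (3): a world point X has camera coordinates R X + t. Camera axes: x right, y down, z forward; pixel columns grow to the right and rows downward; lengths in m; the calibration is good to about 2 mm. A picture is of the moment at which its call begins. get_calibration takes no time and is no camera call.
A pose or a line that the arm cannot do raises manip.Unreachable and nothing moves.
- manip.sign_off(): hands the job in; it is judged then, once.
Trained networks look in the newest picture that a camera, given by its name, has taken for a name from the list of things; names that differ only in an ending like _2 or _b are one class to them, and where a whole thing is asked for, a point or a joint stands for the part that bears it (a point fixed in the world has none). Each returns a list of dicts, best first, with "confidence" (0 to 1); they miss things now and then, are a little off and sometimes report something else, mostly with a low value. They report only what shows in the picture. A call takes as long as a camera call. They do not tell look-alikes from the thing itself.
- manip.look_for(camera, name): "at" ([x, y, z] in m, in world coordinates, good to about 4 mm: the middle of the surface that is visible of it).
Readings, each from a call of its own:
- manip.current_time(): time.
- manip.current_qpos(): joint angles.
- manip.current_joint_vel(): joint speeds.
- manip.current_joint_torque(): joint torques, N m.
- manip.current_ee_pos(): TCP position.
- manip.current_tcp_rot(): TCP orientation.
- manip.current_force(): force on the tool from outside, world axes, zero at the start.
- manip.current_ft_torque(): the same for the moment, N m.
- manip.current_grip_width(): opening from 0.0 (shut) to 1.0 (fully open).
- manip.current_grip_force(): force on a finger pad.
Only numpy, scipy, OpenCV 4.12 (cv2) and the standard library are available. Lean on these libraries where they do the work, as an engineer would, in place of code of your own. Each camera call takes 0.05 s, during which the arm holds its last target. There are 200 camera calls.

## Task

Flip the clamp's red-gripped arm up past centre so that it stays thrown open, then lift the freed aluminium jig block out of the fixture. Set it down gently, upright, in the middle of the empty end of the black tool tray (the end nearest the robot), and let go, leaving the clamp open.

Things in the scene. Friction and masses are not known exactly. Their poses are not given: they have to be found in the camera images.
- clamp_arm (a joint): Hinge of the hold-down clamp arm, rad. 0 = closed: steel arm level, its rubber foot resting on the jig block. Grows as the arm swings up and over, away from the robot; 1.57 = upright; past about 1.75 it falls open by its own weight to a stop at 2.1, below about 1.5 it falls shut. Hardly any friction: about 1 N at the grip lifts it. The hinge axis is level.
- clamp_grip (a point): Centre of the red plastic grip on the clamp arm's free end, on the robot's side: 36 mm along the arm, 18 mm wide, 18 mm thick, 70 mm above the worktop while closed, free air beside and below. Turns with the arm: x runs along the arm to the hinge (hinge axis at x = +140 mm), y lies along the hinge axis (across the width), z is up while closed.
- block_mid (a point): Centre, half-way up, of the light-grey aluminium jig block under the clamp arm: 40 (x) x 60 (y) x 34 mm (z up), 0.19 kg. Top is 24 mm high but for a 10 mm wide ridge on the +x edge. Its x faces are free: grip across x (parallel to the hinge). It sits 22 mm above the worktop on a narrow 10 mm riser between 8 mm high end stops; lift straight up. Clamp cheeks 83 mm high stand 62 mm beyond it.
- tray_spot (a point): Middle of the empty end of the black tool tray, on its inner floor, 2 mm above the worktop. x points along the tray towards the tools in its far half, z up. Free floor: 58 mm towards -x (tray wall), about 55 mm towards +x (ends of the tools), 100 mm to either side; walls 18 mm high. The tray is fixed. On the way from the clamp stands the turntable, 100 mm high: carry the block over it.
Mind the look-alikes: they are no part of the job. What is shaped like the part that bears block_mid but turquoise is not meant.

How it is judged:
On the way, in this order (a step that is already met when the one before it is completed fails the run):
1. the clamp arm is thrown open past centre (value of joint clamp_arm above 1.75 rad), for 0.2 s.
2. the jig block is lifted out of the fixture (height (world z) of block_mid above 0.065 m), for 0.1 s.
At the end, for the whole second after the job is handed in: The clamp arm rests open (joint above 1.75 rad) and the jig block stands upright (within 10 degrees), at rest and released, on the floor of the tray, its centre within 35 mm horizontally of the middle of the tray's empty end (value of joint clamp_arm above 1.75 rad and horizontal distance between block_mid and tray_spot below 0.035 m and z of block_mid in the frame of tray_spot between 0.012 and 0.023 m and angle between block_mid's own z axis and vertical below 0.17 rad and linear speed of jig_block below 0.02 m/s); the robot touches nothing.
It fails at once if the block is pulled out (moved over 20 mm) while the clamp arm is not yet past centre (value of joint clamp_arm below 1.5 rad and distance of block_mid from where it was at the start of the episode above 0.02 m).
It fails at once if the block is dropped or thrown into the tray (over 0.5 m/s close above its floor) (horizontal distance between block_mid and tray_spot below 0.1 m and z of block_mid in the frame of tray_spot below 0.05 m and linear speed of jig_block above 0.5 m/s).
It also fails if it takes over 54 s, if anything falls off the work surface, if the arm or the gripper's body presses on something with over 40 N, if the wrist force passes 120 N, or if a joint passes its speed limit or range.

## Working session

There is one attempt and no reset: what is moved stays moved. The work goes in short steps, each a Python script; the robot and the scene stay as the last script left them, time stands still between calls to the robot, and variables do not carry over. Pictures are saved under pics/ and viewed, at most 10 in all, crops included, and the job is handed in when it is done.

```bash
mkdir -p pics; python3 - <<'E'
from bench import manip
import cv2,numpy as np
for c in("top","side"):
    p,d=manip.grab_frame(c); cv2.imwrite(f"pics/{c}0.png",p[:,:,::-1]); np.save(f"{c}d.npy",d)
    k=manip.get_calibration(c); print(c,k)
    for n in("clamp_arm","clamp_grip","block_mid","tray_spot"):
        print(n,[(np.round(r["at"],3),round(r["confidence"],2)) for r in manip.look_for(c,n)])
E
```

```text
top {'camera_matrix': array([[396.93409184,   0.        , 254.11939746],
       [  0.        , 396.93409184, 193.74571384],
       [  0.        ,   0.        ,   1.        ]]), 'R': array([[ 0.11815335, -0.99297076,  0.00698997],
       [-0.97117619, -0.11702183, -0.20766006],
       [ 0.20701835,  0.01774724, -0.97817608]]), 't': array([-0.03771236,  0.55390656,  1.0976957 ])}
clamp_arm [(array([0.503, 0.254, 0.077]), 0.82)]
clamp_grip [(array([0.497, 0.255, 0.075]), 0.72)]
block_mid [(array([0.642, 0.4  , 0.023]), 0.66), (array([0.501, 0.254, 0.044]), 0.64)]
tray_spot [(array([ 0.579, -0.349,  0.002]), 0.72)]
side {'camera_matrix': array([[450.22011235,   0.        , 252.80574633],
       [  0.        , 450.22011235, 193.59396115],
       [  0.        ,   0.        ,   1.        ]]), 'R': array([[-0.95857776, -0.28475066,  0.00676355],
       [-0.12567258,  0.40151311, -0.90718996],
       [ 0.25560728, -0.87046211, -0.42066689]]), 't': array([0.53930352, 0.13113031, 1.17645012])}
clamp_arm [(array([0.496, 0.26 , 0.077]), 0.97)]
clamp_grip [(array([0.5  , 0.261, 0.077]), 0.7)]
block_mid [(array([0.496, 0.271, 0.045]), 0.96), (array([0.645, 0.416, 0.024]), 0.76)]
tray_spot [(array([ 0.548, -0.377,  0.   ]), 0.92)]
```

View pics/top0.png

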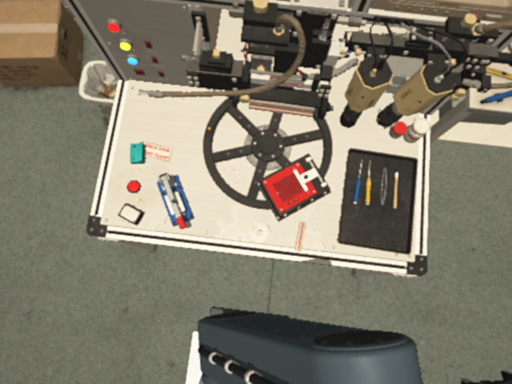

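View pics/side0.png

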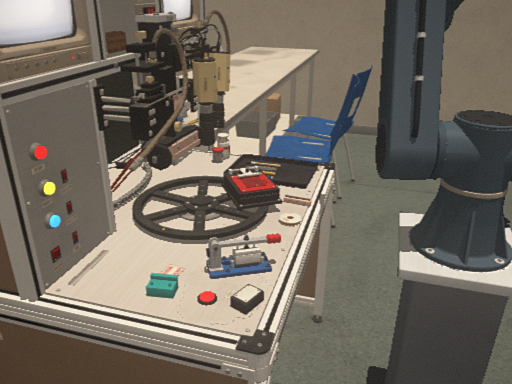

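The top view shows the blue clamp at about (175,200), with its red grip at (181,223) and its hinge end at about (168,180). The turquoise decoy is at (137,152), and the black tray's corners run from (348,150) to (415,250), with the empty end at the bottom. I'll segment these by colour and depth.

```bash
cat >h.py <<'E'
import cv2,numpy as np
from bench import manip
def cloud(c,d):
    k=manip.get_calibration(c);K=k["camera_matrix"]
    v,u=np.mgrid[:384,:512]
    P=np.stack([(u-K[0,2])/K[0,0]*d,(v-K[1,2])/K[1,1]*d,d],-1)
    return (P-k["t"])@k["R"]
def rect(P,m):
    q=P[m][:,:2].astype(np.float32); return cv2.minAreaRect(q*1000),cv2.boxPoints(cv2.minAreaRect(q*1000)).round(0).tolist(),m.sum()
E
python3 - <<'E'
from h import *
for c in("top","side"):
    p=cv2.imread(f"pics/{c}0.png");d=np.load(f"{c}d.npy");P=cloud(c,d);h=cv2.cvtColor(p,cv2.COLOR_BGR2HSV)
    x,y,z=P[...,0],P[...,1],P[...,2];H,S,V=h[...,0],h[...,1],h[...,2]
    near=(d>0)&(x>.38)&(x<.68)&(y>.15)&(y<.36)
    m=near&((H<8)|(H>172))&(S>150)&(V>80)&(z>.045)
    print(c,"red",P[m].mean(0).round(4),P[m].min(0).round(3),P[m].max(0).round(3),rect(P,m))
    m=near&(H>100)&(H<125)&(S>120)&(z<.035)&(z>.0)
    print("blue",rect(P,m),np.median(z[m]))
    m=near&(z>.06)&(S<90); print("high",rect(P,m))
    m=near&(z>.03)&(z<.06)&(S<70)&(V>100); print("block",P[m].mean(0).round(3),rect(P,m),np.percentile(z[m],[5,50,95]))
    m=(d>0)&(abs(z)<.03)&(V<75)&(y<-.2)&(y>-.56)&(x>.35)&(x<.9)
    n,l,s,_=cv2.connectedComponentsWithStats(m.astype(np.uint8)); i=1+s[1:,4].argmax(); print("tray",rect(P,l==i),s[i])
q=cv2.imread("pics/side0.png")[215:310,180:310];cv2.imwrite("pics/c1.png",cv2.resize(q,None,fx=6,fy=6,interpolation=cv2.INTER_CUBIC))
E
```

```text
top red [0.4448 0.223  0.0785] [0.431 0.21  0.074] [0.46  0.236 0.084] (((444.533447265625, 222.92459106445312), (31.094696044921875, 16.84482765197754), 30.326879501342773), [[427.0, 222.0], [435.0, 208.0], [462.0, 224.0], [454.0, 238.0]], np.int64(66))
blue (((516.1817016601562, 264.3678894042969), (139.32688903808594, 62.54335403442383), 29.02485466003418), [[440.0, 258.0], [470.0, 203.0], [592.0, 271.0], [562.0, 326.0]], np.int64(230)) 0.012106998860198337
high (((509.3429870605469, 258.0727844238281), (168.75799560546875, 35.09425735473633), 30.738706588745117), [[428.0, 230.0], [446.0, 200.0], [591.0, 286.0], [573.0, 316.0]], np.int64(291))
block [0.507 0.255 0.049] (((548.3744506835938, 258.30450439453125), (117.04338073730469, 234.43328857421875), 66.01361846923828), [[417.0, 252.0], [632.0, 157.0], [679.0, 264.0], [465.0, 359.0]], np.int64(217)) [0.03403818 0.04738656 0.05826815]
tray (((591.216796875, -344.9164733886719), (213.9486541748047, 295.86944580078125), 87.71136474609375), [[439.0, -446.0], [735.0, -458.0], [743.0, -244.0], [448.0, -232.0]], np.int64(5754)) [ 339  
[... 438 characters left out ...]
0, 336.0]], np.int64(207)) 0.010364471553519156
high (((511.938232421875, 267.6619567871094), (154.4427032470703, 35.13189697265625), 32.19387435913086), [[437.0, 241.0], [456.0, 212.0], [587.0, 294.0], [568.0, 324.0]], np.int64(466))
block [0.515 0.282 0.045] (((529.5589599609375, 278.1008605957031), (124.54666900634766, 46.09320068359375), 30.435516357421875), [[464.0, 266.0], [488.0, 227.0], [595.0, 290.0], [572.0, 330.0]], np.int64(510)) [0.03223337 0.04485821 0.05614881]
tray (((564.8330078125, -364.46954345703125), (296.8365478515625, 350.20404052734375), 86.50425720214844), [[381.0, -502.0], [731.0, -523.0], [749.0, -227.0], [399.0, -206.0]], np.int64(1403)) [ 230  155  105   41 1403]
```

View pics/c1.png

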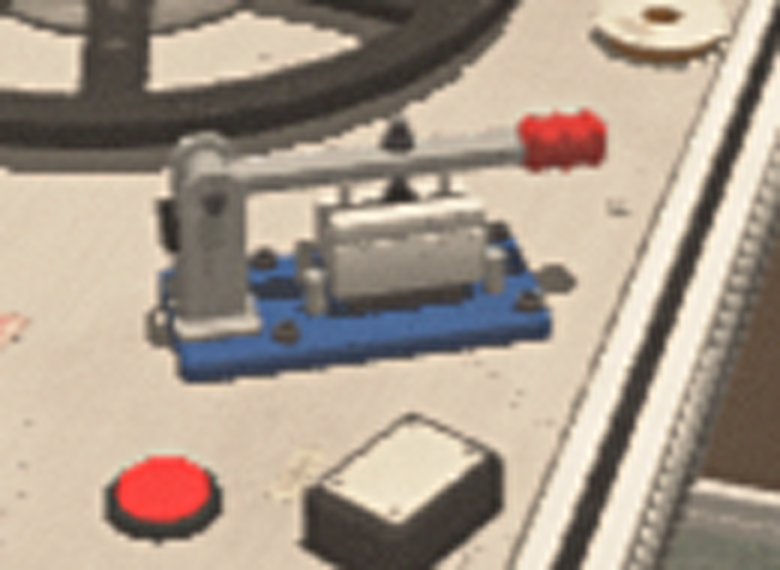

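The crop shows the clamp closed, with its block lying lengthwise along the arm. The arm axis is at about 30° yaw, with the grip centre near (0.444, 0.228). Next I'll grasp the grip and check the forces.

```bash
cat >>h.py <<'E'
A=np.radians(30);U=np.array([np.cos(A),np.sin(A),0]);W=np.array([-np.sin(A),np.cos(A),0]);Z=np.array([0,0,1.])
def uv(u,v,z): return u*U+v*W+z*Z
def down(y): y=np.asarray(y,float)/np.linalg.norm(y); return np.stack([np.cross(y,-Z),y,-Z],1)
def st():
    F=manip.current_force(); print("t",round(manip.current_time(),2),"tcp",np.round(manip.current_ee_pos(),4),"F u,v,z",np.round([F@U,F@W,F[2]],1),"w",round(manip.current_grip_width(),3),"gf",manip.current_grip_force())
E
python3 - <<'E'
from h import *
print(manip.current_tcp_rot().round(2))
c=[]
for s in(1,-1):
    q=manip.inverse_kinematics(uv(.498,-.025,.2),down(s*W)); print(s,q)
    if q is not None: c.append((abs(q[5]),s))
s=min(c)[1]; print("sign",s)
manip.move_ptp(uv(.498,-.025,.2),down(s*W)); 
manip.set_gripper(.7,20)
manip.move_l(uv(.498,-.025,.054)); st()
manip.set_gripper(0,20); st()
p,d=manip.grab_frame("side");cv2.imwrite("pics/c2.png",cv2.resize(p[150:310,150:350],None,fx=3.7,fy=3.7)[:,:,::-1])
E
```

```text
[[ 0.96  0.29  0.  ]
 [ 0.29 -0.96  0.  ]
 [ 0.   -0.   -1.  ]]
1 [ 3.80048318e-01  2.95412856e-01  1.81536562e+00 -4.44089210e-16
  1.03081418e+00 -1.71434678e+00]
-1 [ 3.80048318e-01  2.95412856e-01  1.81536562e+00 -4.44089210e-16
  1.03081418e+00  1.42724587e+00]
sign -1
t 4.85 tcp [0.4442 0.2275 0.0547] F u,v,z [-0.  -0.1  0.3] w 0.703 gf 0.0
t 5.3 tcp [0.4439 0.2276 0.0544] F u,v,z [-1.4  3.6  6. ] w 0.207 gf 24.074649810791016
```

View pics/c2.png

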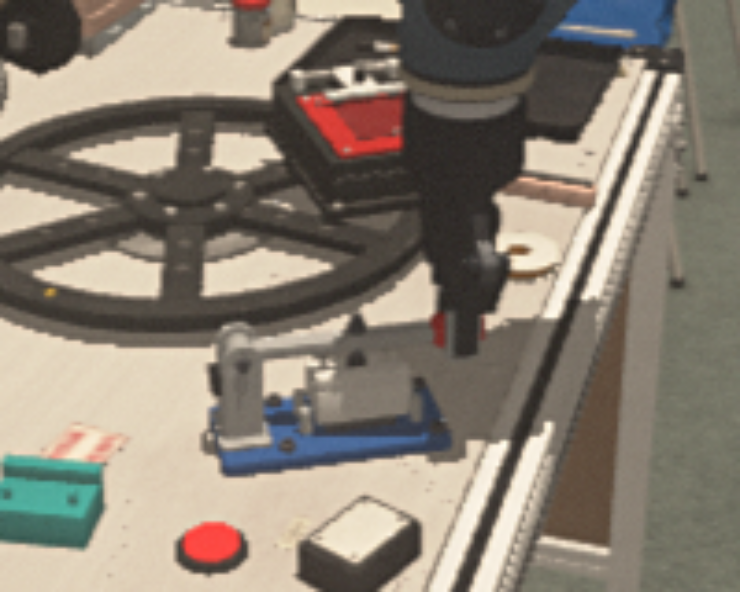

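The pads are centred on the red grip (width 17.6 mm, low forces). Now I'll swing it along the arc about the hinge.

```bash
python3 - <<'E'
from h import *
p0=manip.current_ee_pos(); R=.14
for a in list(np.linspace(.2,1.9,9)):
    manip.move_l(p0+R*(1-np.cos(a))*U+R*np.sin(a)*Z); st()
    if np.linalg.norm(manip.current_force())>50: print("STOP",a);break
else:
    manip.set_gripper(.7); manip.dwell(.3); st()
    manip.move_l(manip.current_ee_pos()-.1*U+.06*Z,max_speed=.3); manip.dwell(.3)
    p,d=manip.grab_frame("side");cv2.imwrite("pics/c3.png",cv2.resize(p[150:310,150:350],None,fx=3.7,fy=3.7)[:,:,::-1])
    for c in("side","top"):
        if c=="top": manip.grab_frame(c)
        print(c,[(np.round(r["at"],3),round(r["confidence"],2)) for n in("block_mid","clamp_grip") for r in manip.look_for(c,n)])
E
```

```text
t 5.69 tcp [0.4463 0.229  0.0822] F u,v,z [-1.6  1.6  1.1] w 0.204 gf 23.520728051662445
t 6.04 tcp [0.454  0.2334 0.11  ] F u,v,z [-0.3 -0.1  1.6] w 0.207 gf 23.69869440793991
t 6.39 tcp [0.4667 0.2406 0.1355] F u,v,z [ 0.6 -0.9  1.1] w 0.201 gf 24.07368153333664
t 6.74 tcp [0.4839 0.2503 0.1577] F u,v,z [-0.5 -4.   2.3] w 0.205 gf 24.421058893203735
t 7.09 tcp [0.5049 0.2622 0.1753] F u,v,z [ 0.5 -5.   4.9] w 0.205 gf 24.801814556121826
t 7.44 tcp [0.5286 0.2757 0.1872] F u,v,z [ 0.3 -6.1  4.3] w 0.204 gf 24.897701740264893
t 7.79 tcp [0.5541 0.2901 0.1931] F u,v,z [ 1.1 -8.4  4.4] w 0.206 gf 25.280600488185883
t 8.14 tcp [0.5801 0.3048 0.1928] F u,v,z [ 1.8 -9.   4.4] w 0.208 gf 26.370820999145508
t 8.49 tcp [0.6056 0.3192 0.1863] F u,v,z [  1.5 -10.6   4.3] w 0.208 gf 28.234268724918365
t 9.27 tcp [0.6043 0.3202 0.1868] F u,v,z [0.6 1.  0.9] w 0.701 gf 0.0
side [(array([0.498, 0.274, 0.044]), 0.75), (array([0.646, 0.418, 0.025]), 0.63), (array([0.605, 0.323, 0.148]), 0.67)]
top [(array([ 0.579, -0.35 ,  0.004]), 0.74), (array([0.496, 0.256, 0.041]), 0.48)]
```

View pics/c3.png

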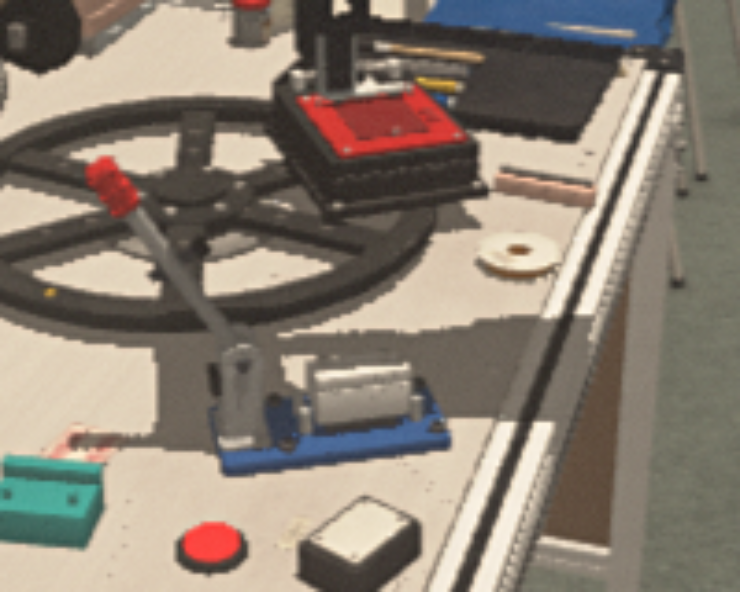

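The clamp is thrown open and stays there, with the red grip at crop (112,187). The block is free and undisturbed in the fixture at crop (360,395). Now I'll grip the block.

```bash
python3 - <<'E'
from h import *
manip.set_gripper(1.0,40)
manip.move_l(uv(.562,-.025,.245),max_speed=.3)
manip.move_l(uv(.562,-.025,.08)); st()
manip.move_l(uv(.562,-.025,.023),max_speed=.08); st()
manip.set_gripper(0.0,40); st()
manip.move_l(manip.current_ee_pos()+.04*Z,max_speed=.08); st()
for c in("side",):
    p,d=manip.grab_frame(c);cv2.imwrite("pics/c4.png",cv2.resize(p[150:310,150:350],None,fx=3.7,fy=3.7)[:,:,::-1])
# tray spot from first picture
P=cloud("top",np.load("topd.npy"))
for r,c in((226,378),(204,357),(207,396),(246,376),(152,383)): print(r,c,P[r,c].round(3))
E
```

```text
t 12.29 tcp [0.4997 0.2596 0.0808] F u,v,z [-0.6  0.7  0.4] w 0.999 gf 0.0
t 13.15 tcp [0.4995 0.2594 0.0233] F u,v,z [0.6 0.3 0.5] w 1.004 gf 0.0
t 13.64 tcp [0.4994 0.2595 0.0235] F u,v,z [-1.   1.4  6.1] w 0.462 gf 41.28569304943085
t 14.3 tcp [0.4993 0.2594 0.0635] F u,v,z [-0.  -0.3 -3. ] w 0.464 gf 40.48559099435806
226 378 [ 0.512 -0.352  0.004]
204 357 [ 0.573 -0.286 -0.002]
207 396 [ 0.575 -0.401  0.011]
246 376 [ 0.451 -0.349  0.005]
152 383 [ 0.749 -0.357 -0.001]
```

View pics/c4.png

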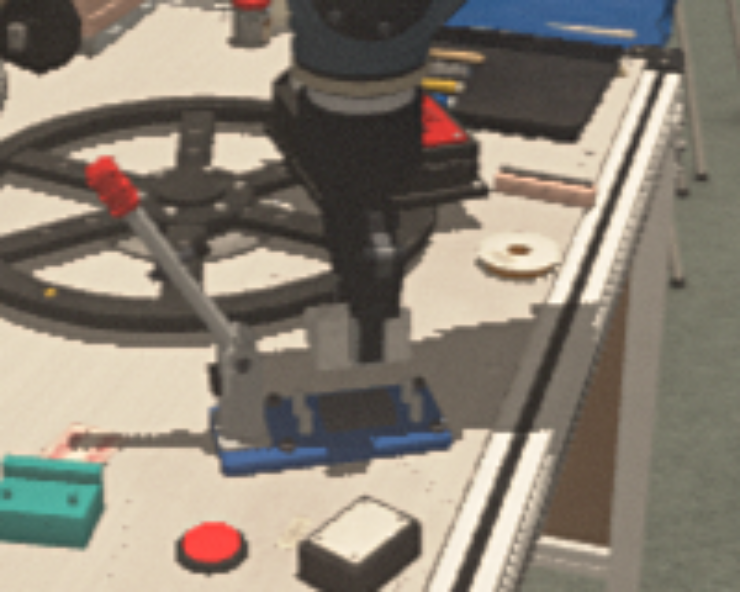

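The block is in the gripper, held level and clear of the fixture. Now I'll carry it high over the turntable to the tray at about (0.508, -0.346) and lower it until it touches.

```bash
python3 - <<'E'
from h import *
R=down([-.04,-1,0]); x,y=.507,-.345
p=manip.current_ee_pos(); p[2]=.24
manip.move_l(p,max_speed=.2)
print(manip.inverse_kinematics([x,y,.24],R))
manip.move_l([.5,0,.25],R,max_speed=.2); st()
manip.move_l([x,y,.22],R,max_speed=.2); st()
manip.move_l([x,y,.05],max_speed=.12)
manip.move_l([x,y,.012],max_speed=.05); st(); f0=manip.current_force()[2]
z=.012
while z>.001:
    z-=.0015; manip.move_l([x,y,z],max_speed=.03)
    if manip.current_force()[2]-f0>4: break
st()
p,d=manip.grab_frame("top");cv2.imwrite("pics/c5.png",cv2.resize(p[140:260,320:440],None,fx=5,fy=5)[:,:,::-1])
E
```

```text
[-6.73398809e-01  4.57864219e-01  1.46937111e+00 -4.44089210e-16
  1.21435732e+00  9.37376205e-01]
t 16.83 tcp [0.4999 0.0006 0.2499] F u,v,z [-0.4 -0.3 -2.8] w 0.462 gf 40.5374801158905
t 18.72 tcp [ 0.5072 -0.3443  0.2202] F u,v,z [-0.5  0.5 -2.8] w 0.463 gf 40.534991919994354
t 21.19 tcp [ 0.5072 -0.3451  0.0123] F u,v,z [ 0.2 -0.  -2.1] w 0.457 gf 40.5281201004982
t 22.69 tcp [ 0.5072 -0.3451  0.0036] F u,v,z [-0.4  2.5  5.5] w 0.464 gf 41.86277478933334
```

View pics/c5.png

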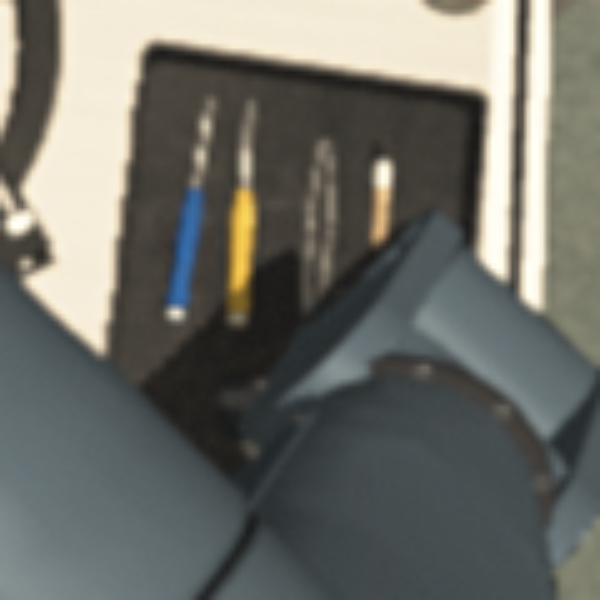

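The arm hides the block, but contact shows at z = 3.6 mm, as expected for the tray floor, and the tools at crop (175,315) are clear. I'll release, retreat and check.

```bash
python3 - <<'E'
from h import *
manip.set_gripper(.8); st()
manip.move_l(manip.current_ee_pos()+.03*Z,max_speed=.06)
manip.move_l(manip.current_ee_pos()+.17*Z,max_speed=.2)
q=manip.current_qpos(); q[0]+=.7; manip.move_j(q); manip.dwell(.3); st()
p,d=manip.grab_frame("top")
P=cloud("top",d);g=p.min(-1)
m=(d>0)&(P[...,2]>.02)&(P[...,2]<.06)&(abs(P[...,0]-.507)<.07)&(abs(P[...,1]+.345)<.09); print(rect(P,m),np.percentile(P[m][:,2],[5,50,95]))
s,_=manip.grab_frame("side")
a=cv2.resize(p[140:260,320:440],(400,400));b=cv2.resize(s[150:290,180:340],(400,350))
cv2.imwrite("pics/c6.png",np.hstack([a[:350],b])[:,:,::-1]); 
E
```

```text
t 23.13 tcp [ 0.507  -0.345   0.0029] F u,v,z [-0.3 -0.4  0. ] w 0.801 gf 0.0
t 26.63 tcp [0.6094 0.0622 0.2017] F u,v,z [ 0.3  0.4 -0.2] w 0.801 gf 0.0
(((490.49774169921875, -341.43328857421875), (167.14712524414062, 98.56549072265625), 88.02933502197266), [[438.0, -423.0], [537.0, -427.0], [543.0, -260.0], [444.0, -256.0]], np.int64(311)) [0.02063546 0.02700856 0.03763913]
```

View pics/c6.png

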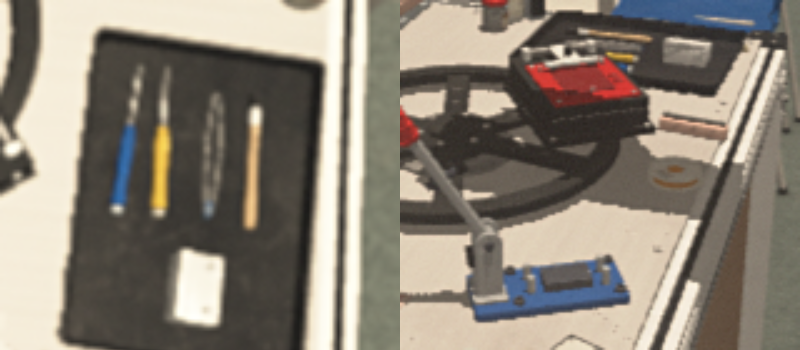

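The block stands upright in the middle of the tray's empty end (left panel, about (198,288)). In the right panel the clamp is open and the fixture is empty, so I'll hand the job in.

```bash
python3 -c "
from bench import manip
print(manip.sign_off(), manip.current_time())"
```

```text
the job is handed in; nothing more can be done
the job is handed in; nothing more can be done
```

I handed the job in at about 27 s of the 54 s allowed: the clamp is thrown open, and the jig block stands upright and released in the middle of the tray's empty end; the sign-off call returned no verdict.

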